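# Turn the bracelet stand and the lamp to the necklace bust

## Task

Show off the necklace bust on this market stall: with a fingertip, gently push the revolving bracelet stand round until its one long arm points straight at the middle of the bust, and push the lamp's arm round until it points straight at the middle of the bust too, in either order. Do not grip or lift anything, do not shift the feet of the stand and the lamp, and leave the bust and everything else on the counter where they are.

Things in the scene. Friction and masses are not known exactly. Their poses are not given: they have to be found in the camera images.
- stand_foot: Revolving bracelet stand, loose on the table, about 1.2 kg: round wooden foot 130 mm across and a post. On top a wooden hub (36 mm across, top 168 mm above the table) with three level, cream padded round arms 120 degrees apart: one long (ends 125 mm from the axis), two short (85 mm). Origin: centre of underside.
- stand_hub (a point): Point on the stand's upright axis, at the height of the arms' centre lines, 150 mm above the table. The arms are 26 mm thick, 32 mm over the bracelets they carry, which on all arms sit within 70 mm of the axis.
- stand_tip (a point): Centre of the stand's long arm's end face, 125 mm from the axis, 150 mm above the table. Its x axis points outward along the long arm, z up.
- stand (a joint): Turn of the stand's arms relative to its foot, rad, growing anticlockwise seen from above; no stops. Light friction (0.04 N m, about 0.4 N pushed at 100 mm); it stays where it is left.
- lamp_foot: Display lamp of dark steel, loose on the table, about 1.3 kg: round foot 120 mm across, a post 14 mm thick, and one level arm (bare rod 12 mm thick) that swings round the post and carries a tilted shade 52 mm wide under its end. Origin: centre of underside.
- lamp_hub (a point): Point on the lamp post's axis at the height of the arm's centre line, 190 mm above the table. The hub is 26 mm across, its top 204 mm above the table.
- lamp_tip (a point): End of the lamp's arm rod, 110 mm from the post's axis, 190 mm above the table. The shade begins about 90 mm from the axis, reaches about 145 mm out and down to about 140 mm above the table. Its x axis points outward along the arm, z up.
- lamp (a joint): Turn of the lamp's arm relative to its foot, rad, growing anticlockwise seen from above; no stops. Same light friction as the stand; it stays where it is left.
- bust: White necklace bust (neck and shoulders) on a round wooden base 110 mm across, about 138 mm wide over the shoulders, 186 mm tall, wearing a brass necklace. Loose, 0.9 kg. Origin: centre of its underside, on its upright middle line; z up.
- ringbox_a: Leave alone: wooden ring box with cream cushion, 50 x 50 x 40 mm, near the far right. Origin: centre of underside.
- ringbox_b: Leave alone: the same kind of ring box, near the far left. Origin: centre of underside.
- beadjar: Leave alone: amber glass jar with metal lid, 56 mm across, 70 mm tall. Origin: centre of underside.
- bangle: Leave alone: copper bangle lying flat, 68 mm across, 12 mm tall. Origin: centre of underside.
- dish: Leave alone: white bowl, 90 mm across, 35 mm tall. Origin: centre of underside.
- cardreader: Leave alone: black card reader lying flat, 140 x 70 x 20 mm. Origin: centre of underside.
- flask: Leave alone: glass drinking bottle with blue cap, 66 mm across, 190 mm tall. Origin: centre of underside.
- board: Leave alone: upright wooden necklace board with hanging chains, 150 mm wide, 180 mm tall; it and the bust may stand in either of the two places at the far side. Origin: centre of underside.
There are look-alikes about, which are no part of the job. What is shaped like the stand_foot but blue or pink is not meant.

How it is judged:
By the outcome, as a careful person would: the job done as asked, in the order asked, and still so for the second after the job is handed in, with the robot touching nothing.
It also fails if it takes over 64 s, if anything falls off the work surface, if the arm or the gripper's body presses on something with over 40 N, if the wrist force passes 120 N, or if a joint passes its speed limit or range.

## Robot

A 6-joint arm with a two-finger parallel gripper is mounted at the origin on the work surface. World frame = base frame: x ahead of the robot, y to its left, z up, the work surface at z = 0. Lengths are in mm, angles in rad, forces in N, time in s.
With the tool pointing down it reaches from about 350 to 800 mm from the base axis. Payload 7.3 kg.
Tool frame: the origin (TCP) lies on the centre line of the jaws, within the pads' length; the fingertips stand 17 mm ahead of it and the grasp point (between the pads) lies 2 mm behind it; z points along the fingers, y is the direction in which the jaws open and shut (so a half turn about z gives the same grasp; the last joint's range is limited). The gripper opens to 85 mm and grips with 20 to 120 N. Pads are 22 mm wide; open, the fingers measure 114 mm over their backs; the gripper's body (76 mm by 85 mm) begins 54 mm behind the grasp point. The pads swing forward as they close: fully open they stand 13 mm farther back than shut.
Start: joints at [-1.388, 0.342, 1.524, -0, 1.275, -0.146], TCP at [169.549, -496.886, 248.322] pointing down, gripper open.
Joint ranges: [-2.53, 2.53], [-0.77, 2.02], [0.04, 2.7], [-1, 4.14], [0.28, 2.66], [-3.11, 3.11]. Speed limits (rad/s): [2.57, 2.57, 3.14, 3.14, 3.14, 3.14].

## Interface

Orientations are given as a unit quaternion [x, y, z, w].
In Python, from station import sensors, imaging, ctrl gives the robot as it stands. The module is installed in compiled form; this text tells all that it offers.
- The arm moves only by the tool arm_command, never from a script. Its argument "targets" is a list of rows, each a list of 2 entries, a list of its own where there are three numbers: the shift along the tool's x, y, z as a fraction of full scale, then the turn, a rotation vector about the tool's x, y, z as a fraction of full scale. A call has 1 to 20 rows; each row shifts and turns the pose as measured when the row begins, along the tool's axes as they then stand; what a row does not reach is not made up. Full scale, the value 1, is 0.02 m for a shift and 6 degrees for a turn. A row lasts 1/8 s, in which the tool goes at most 62.5 mm and 10.7 degrees, less where a joint would pass 70% of its speed; a pose out of reach is approached as far as the arm can. A call with a number of a shift or a turn outside -1 to 1 is refused whole. A call with a gripper value outside its range is refused whole. "grip" is the opening, from -1 (shut) to 1 (fully open), set as the call begins (left out, the last holds). The fingers move at their own pace and stop on an object; the grip force is fixed at half the most. Time passes only in rows, so rows that do not move let the fingers close. It gives the time, the measured TCP pose, the force and the opening at its end, in the units of the state.
- sensors.read_state(): the state, without advancing time (a new reading comes with each control period).
- imaging.capture(name): name is "side" or "top"; returns (picture, depth): 480x640x3 uint8, blue, green, red; 480x640 float32, mm along the optical axis (not along the pixel's ray), 0 where there is no reading.
- imaging.camera_params(name): a dict with "K" (3x3 intrinsics, pixels), "rvec" (rotation vector, rad) and "tvec" (3), from world to camera coordinates, as OpenCV has them. Camera axes: x right, y down, z forward; pixel columns grow to the right and rows downward; lengths in mm; the calibration is good to about 2 mm. A picture is of the moment at which its call begins. camera_params takes no time and is no camera call.
- ctrl.job_done(): hands the job in, once; it reports no verdict.
The state is a dict: "time_s": time; "joint_positions": joint angles; "qvel": joint speeds; "joint_efforts": joint torques, N m; "ee_pos": TCP position; "ee_rot": TCP orientation; "wrist_force": force on the tool from outside, world axes, zero at the start; "moment": the same for the moment, N m; "finger_gap": finger opening in mm.
Only numpy, scipy, OpenCV 4.12 (cv2) and the standard library are available. Lean on these libraries where they do the work, as an engineer would, in place of code of your own. Each camera call takes 0.05 s, during which the arm holds its last target.

## Working session

There is one attempt and no reset: what is moved stays moved. The work goes in short steps, Python scripts to look and compute and a tool call to move; the robot and the scene stay as the last step left them, time stands still between calls to the robot, and variables do not carry over. Pictures are saved under pics/ and viewed, and the job is handed in when it is done.

Besides the shell and the picture viewer there is one more tool, called after "Request:" as name(argument=value, ...), one argument or row to a line, values as JSON. arm_command: Moves the arm, as the interface text tells. Shift numbers are shares of 0.02 m and turn numbers shares of 6 degrees, none past 1 either way. Its arguments: {"type":"object","properties":{"targets":{"type":"array"},"grip":{"type":"number"}},"required":["targets"]}

```bash
mkdir -p pics; python3 - <<'E'
from station import sensors, imaging
import cv2,numpy as np
s=sensors.read_state();print(s)
for n in("top","side"):
    im,d=imaging.capture(n);cv2.imwrite(f"pics/{n}0.png",im);np.save(f"{n}0.npy",d)
    p=imaging.camera_params(n);print(n,p)
E
```

```text
{'time_s': 0.0, 'joint_positions': array([-1.38799606e+00,  3.42711462e-01,  1.52503020e+00,  9.99692241e-06,
        1.27541529e+00, -1.46005269e-01]), 'qvel': array([ 0.00073473, -0.00177847,  0.00096304,  0.00036255,  0.00073923,
       -0.00022018]), 'joint_efforts': array([-1.57971110e-03, -4.33685338e+01, -2.46015179e+01, -2.58161881e-04,
        7.81375857e-03,  2.75367296e-05]), 'ee_pos': array([ 169.47959558, -496.48500343,  247.62719336]), 'ee_rot': array([ 9.86516213e-01,  1.63661691e-01, -9.60875116e-06, -7.82105300e-04]), 'wrist_force': array([-0.74186018,  0.54174245, -0.20782013]), 'moment': array([-0.00386625,  0.02575827,  0.01304812]), 'finger_gap': 85.40413256068065}
top {'K': array([[490.06255021,   0.        , 319.5021819 ],
       [  0.        , 490.06255021, 233.79198586],
       [  0.        ,   0.        ,   1.        ]]), 'rvec': array([ 2.20706026, -2.1712157 ,  0.08671604]), 'tvec': array([ -94.82665109,  565.4916162 , 1607.33516477])}
side {'K': array([[514.6639616 ,   0.        , 325.9218135 ],
       [  0.        , 514.6639616 , 247.22064075],
       [  0.        ,   0.        ,   1.        ]]), 'rvec': array([ 0.27565389, -2.64438613,  1.46874491]), 'tvec': array([ 553.99752185,  231.04846973, 1323.92345978])}
```

View pics/top0.png

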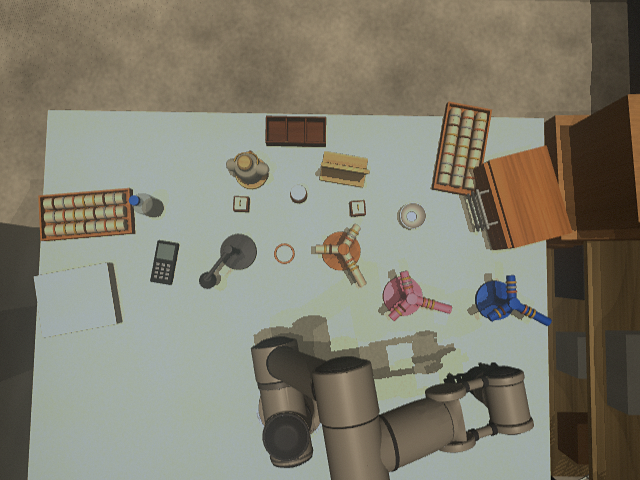

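View pics/side0.png

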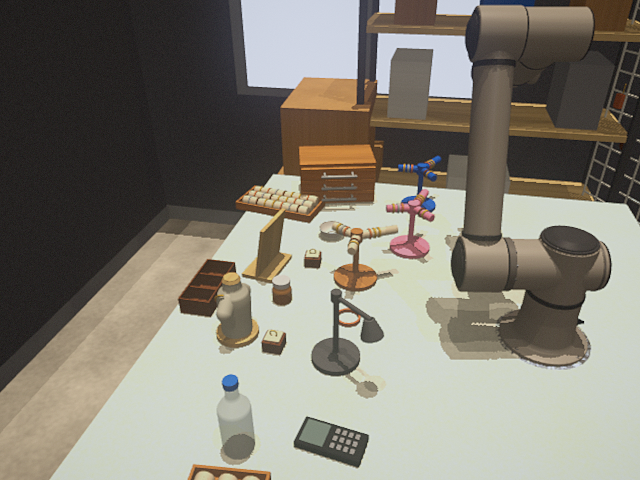

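The top view shows three stand shapes: wooden foot (341,250), pink (403,295) and blue (497,300). By the description I choose the wooden one. The lamp is at (238,252), with its shade at (208,281). The white bust is at (247,168), and the necklace board at (345,168) is the other tall item. Next is a close crop and measurements.

```bash
cat > h.py <<'E'
import cv2,numpy as np
from station import imaging
def cloud(n,d):
    p=imaging.camera_params(n);K=p["K"];R=cv2.Rodrigues(p["rvec"])[0];t=np.array(p["tvec"])
    v,u=np.mgrid[0:480,0:640];c=np.stack([(u-K[0,2])/K[0,0]*d,(v-K[1,2])/K[1,1]*d,d],-1)
    w=(c-t)@R; w[d<=0]=np.nan
    return w
def onplane(n,u,v,z):
    p=imaging.camera_params(n);K=p["K"];R=cv2.Rodrigues(p["rvec"])[0];t=np.array(p["tvec"])
    C=-R.T@t; r=R.T@np.array([(u-K[0,2])/K[0,0],(v-K[1,2])/K[1,1],1]); return C+r*(z-C[2])/r[2]
E
python3 - <<'E'
from h import *
im=cv2.imread("pics/top0.png");d=np.load("top0.npy");w=cloud("top",d)
cr=cv2.resize(im[130:310,190:390],None,fx=4,fy=4,interpolation=cv2.INTER_CUBIC)[:600*2]
cv2.imwrite("pics/crop0.png",cv2.resize(cr,(660,594)))
# heightmap of region
x=w[...,0];y=w[...,1];z=w[...,2]
def box(u0,u1,v0,v1,z0,z1):
    m=np.zeros(d.shape,bool);m[v0:v1,u0:u1]=1
    with np.errstate(invalid='ignore'): m&=(z>z0)&(z<z1)
    return m
def circ(m):
    P=w[m];A=np.c_[2*P[:,:2],np.ones(len(P))];s=np.linalg.lstsq(A,(P[:,:2]**2).sum(1),rcond=None)[0]
    return s[:2],np.sqrt(s[2]+s[:2]@s[:2])
for nm,b in dict(stand_arms=(305,375,215,295,125,185),stand_foot=(305,375,215,295,6,40),lamp_arm=(190,265,225,295,180,215),lampshade=(190,265,225,295,125,180),lampfoot=(190,265,225,275,6,40),bust_all=(215,280,140,195,5,220),busttop=(215,280,140,195,170,220),bustbase=(215,280,140,195,5,30),board=(315,375,140,195,5,220)).items():
    m=box(*b);P=w[m];print(nm,m.sum(),P.mean(0).round(1),P.min(0).round(1),P.max(0).round(1),cv2.minEnclosingCircle(P[:,:2].astype(np.float32)))
m=box(50,150,300,320,-50,50);print("table z",np.nanmedian(z[m]))
np.set_printoptions(linewidth=250)
E
```

```text
stand_arms 821 [ 500.  -164.2  163.1] [ 400.8 -227.3  139.2] [589.3 -71.6 177.2] ((491.3497314453125, -169.26828002929688), 99.98363494873047)
stand_foot 1233 [ 504.8 -151.1   13.9] [ 367.1 -270.     6. ] [633.9 -36.   37.8] ((505.3026123046875, -152.97598266601562), 171.26220703125)
lamp_arm 269 [459.9 216.6 196.2] [403.6 170.9 180.1] [516.8 262.5 211. ] ((460.25115966796875, 216.82757568359375), 67.96656799316406)
lampshade 136 [411.  247.2 165.8] [387.7 177.9 130. ] [507.7 276.1 179.9] ((449.15997314453125, 221.44461059570312), 72.70616912841797)
lampfoot 1213 [507.7 191.6  16.4] [426.9  97.2   6. ] [594.2 346.1  35.9] ((506.9053649902344, 222.33151245117188), 141.62608337402344)
bust_all 1613 [773.8 145.2  81.2] [697.5  52.5   5. ] [884.3 273.9 193.6] ((792.0977783203125, 163.3625030517578), 141.8987274169922)
busttop 172 [769.6 146.9 181.8] [747.9 126.5 170.8] [791.9 169.7 193.6] ((770.456787109375, 147.4368896484375), 22.844541549682617)
bustbase 688 [779.6 153.1  10.8] [697.5  52.8   5. ] [884.3 273.9  29.8] ((792.0977783203125, 163.3625030517578), 141.8987274169922)
board 1752 [ 788.3 -159.7   37. ] [ 703.1 -267.2    5. ] [890.3 -65.2 186.9] ((800.305908203125, -166.81082153320312), 133.53492736816406)
table z 8.047072345099709
```

View pics/crop0.png

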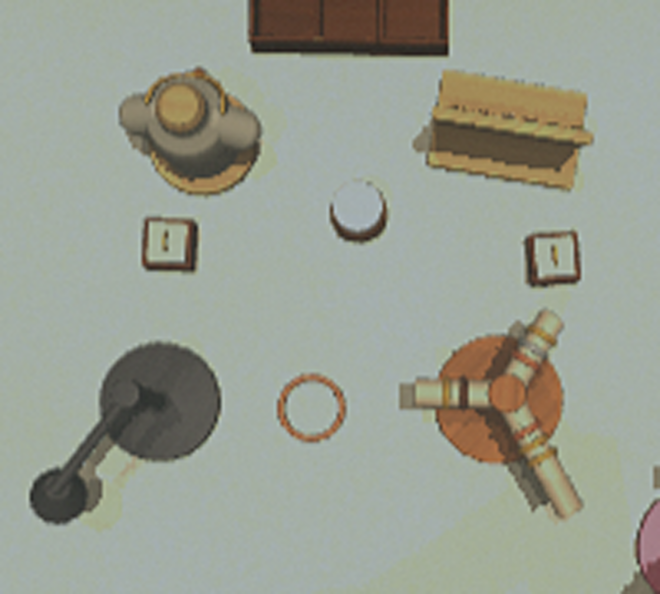

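```bash
python3 - <<'E'
from h import *
d=np.load("top0.npy");w=cloud("top",d)
print("table",np.nanmedian(w[200:230,290:310,2]), np.nanmedian(w[330:350,180:230,2]))
f=lambda x,y,z:onplane("top",190+x/3.3,130+y/3.3,z).round(1)
print("bust top",f(180,107,186))
print("hub top",f(508,393,168),"long tip",f(568,508,155),"short",f(546,318,150),f(416,393,150))
print("stand foot",f(500,399,15))
print("lamp hub",f(124,396,204),"armend",f(58,490,190),"foot",f(160,402,12))
# bust base: fit by rows left/right ; brown color
im=cv2.imread("pics/top0.png")
hsv=cv2.cvtColor(im,cv2.COLOR_BGR2HSV)
# stand foot ellipse by orange
m=cv2.inRange(hsv,(5,110,60),(18,255,255));m[:, :300]=0;m[:,385:]=0;m[:215]=0;m[300:]=0
c=max(cv2.findContours(m,0,1)[0],key=cv2.contourArea);print(cv2.minEnclosingCircle(c))
# lamp foot: dark gray
g=cv2.cvtColor(im,cv2.COLOR_BGR2GRAY);m=(g<100).astype(np.uint8);m[:, :195]=0;m[:,270:]=0;m[:225]=0;m[275:]=0
ys,xs=np.nonzero(m);print(xs.max(),ys.min(),ys.max())
E
python3 - <<'E'
import cv2
im=cv2.imread("pics/top0.png")
a=cv2.resize(im[145:193,222:276],None,fx=11,fy=11,interpolation=cv2.INTER_CUBIC)
cv2.imwrite("pics/bust.png",a)
im=cv2.imread("pics/side0.png")
cv2.imwrite("pics/side_c.png",cv2.resize(im[210:400,200:410],None,fx=3,fy=3,interpolation=cv2.INTER_CUBIC))
E
```

```text
table 1.8166618854747703 1.544636006617529
bust top [766.8 144.8 186. ]
hub top [ 511.5 -158.8  168. ] long tip [ 407.4 -216.   155. ] short [ 582.4 -194.3  150. ] [510.8 -74.8 150. ]
stand foot [ 511.5 -159.7   15. ]
lamp hub [501.7 184.8 204. ] armend [417.2 243.7 190. ] foot [503.  182.8  12. ]
((349.5, 250.0), 14.705541610717773)
256 234 274
```

View pics/bust.png

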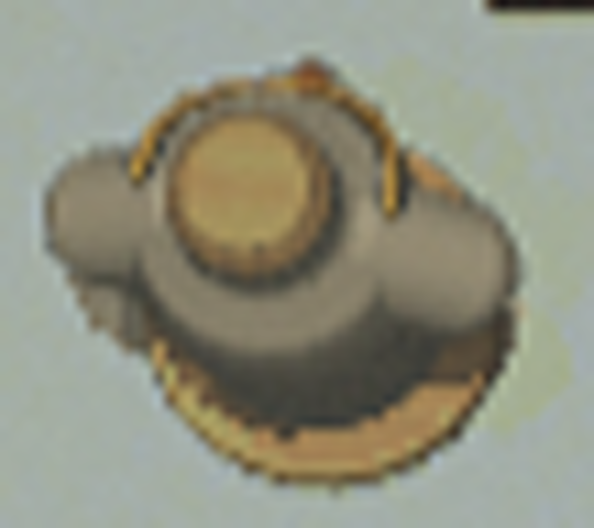

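View pics/side_c.png

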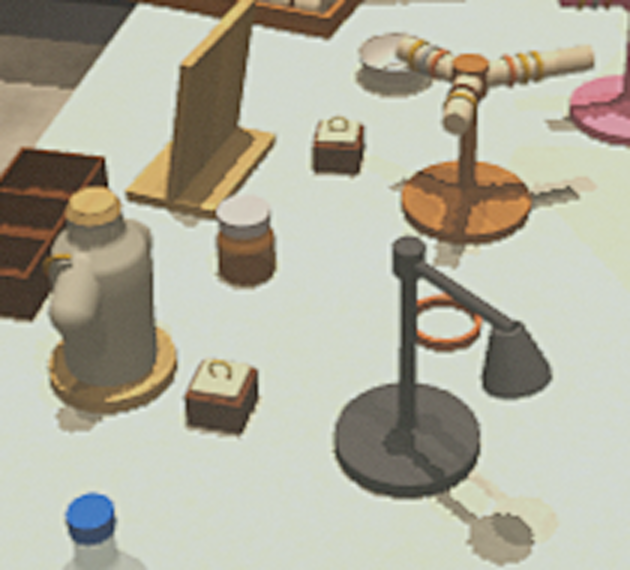

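The crops confirm the choice. The wooden-foot stand has its hub at about (344,249) and its long cream arm ends at about (362,284). The lamp arm points to the lower left, and the bust cap is at (244.5,162.4). First I'll shut the gripper and square the tool to the world axes.

Request:
arm_command(
  grip=-1,
  targets=[
    [[0, 0, 0], [0, 0, 0.785]],
    [[0, 0, 0], [0, 0, 0.785]],
    [[0, 0, 0], [0, 0, 0.785]],
    [[0, 0, 0], [0, 0, 0.785]],
    [[0, 0, 0], [0, 0, 0]],
  ],
)

```text
time_s: 0.72
ee_pos: [169.3, -495.3, 245.5]
ee_rot: [1.0, -0.005, -0.001, -0.003]
wrist_force: [-1.0, 0.2, 0.7]
finger_gap: 0.1
```

```bash
python3 - <<'E'
from h import *
f=lambda u,v,z:onplane("top",u,v,z).round(1)
print("base ctr",f(251.7,172.4,14))
# side-cam rays
g=lambda x,y,z:onplane("side",200+x/3,210+y/3,z).round(1)
print("bust cap side",g(95,203,186),"stand hub top",g(472,65,168),"lamp hub top",g(408,244,204),"standfoot",g(466,198,15),"lampfoot",g(407,435,14),"bustbase",g(113,362,14))
E
```

```text
base ctr [770.4 145.6  14. ]
bust cap side [762.7 157.6 186. ] stand hub top [ 507.3 -150.4  168. ] lamp hub top [503.6 183.8 204. ] standfoot [ 508.9 -150.9   15. ] lampfoot [502.4 186.9  14. ] bustbase [766.8 151.5  14. ]
```

Request:
arm_command(
  grip=-1,
  targets=[
    [[0.88, -0.72, 0], [0, 0, 0]],
    [[0.88, -0.72, 0], [0, 0, 0]],
    [[0.88, -0.72, 0], [0, 0, 0]],
    [[0.88, -0.72, 0], [0, 0, 0]],
    [[0.88, -0.72, 0], [0, 0, 0]],
    [[0.88, -0.72, 0], [0, 0, 0]],
    [[0.88, -0.72, 0], [0, 0, 0]],
    [[0.88, -0.72, 0], [0, 0, 0]],
    [[0.88, -0.72, 0], [0, 0, 0]],
    [[0.88, -0.72, 0], [0, 0, 0]],
    [[0.88, -0.72, 0], [0, 0, 0]],
    [[0.88, -0.72, 0], [0, 0, 0]],
    [[0.88, -0.72, 0], [0, 0, 0]],
    [[0.88, -0.72, 0], [0, 0, 0]],
    [[0.88, -0.72, 0], [0, 0, 0]],
    [[0.88, -0.72, 0], [0, 0, 0]],
    [[0.88, -0.72, 0], [0, 0, 0]],
    [[0, 0, 0], [0, 0, 0]],
  ],
)

```text
time_s: 2.98
ee_pos: [475.0, -239.3, 243.3]
ee_rot: [1.0, 0.013, -0.003, -0.006]
wrist_force: [-0.5, 0.0, 0.5]
finger_gap: 0.2
```

Request:
arm_command(
  targets=[
    [[-0.2, 0.6, 0.3], [0, 0, 0]],
    [[0, 0, 0.7], [0, 0, 0]],
    [[0, 0, 0.8], [0, 0, 0]],
    [[0, 0, 0.8], [0, 0, 0]],
    [[0, 0, 0.8], [0, 0, 0]],
    [[0, 0, 0.5], [0, 0, 0]],
    [[0, 0, 0.2], [0, 0, 0]],
    [[0, 0, 0], [0, 0, 0]],
  ],
)

```text
time_s: 3.98
ee_pos: [465.3, -254.6, 153.6]
ee_rot: [1.0, 0.011, -0.005, -0.008]
wrist_force: [0.7, -0.8, -0.2]
finger_gap: -0.3
```

```bash
python3 - <<'E'
from h import *
im,d=imaging.capture("side");cv2.imwrite("pics/s1.png",cv2.resize(im[150:350,280:500],None,fx=2.7,fy=2.7))
E
```

```text
(no output)
```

View pics/s1.png

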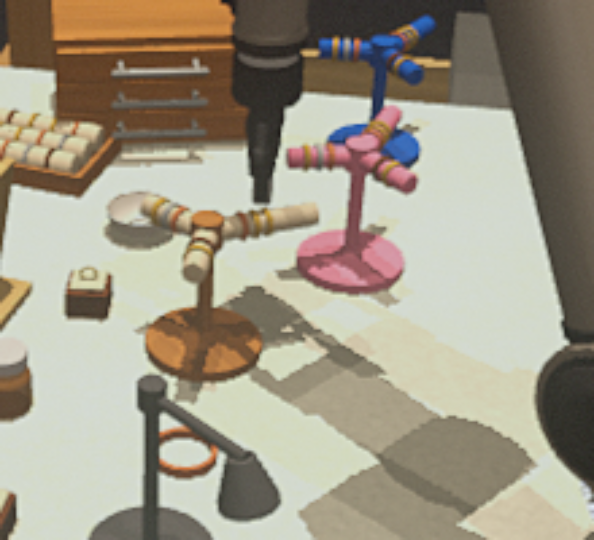

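The side view shows the fingertip at crop (262,195), at arm height behind the long arm and clear of the pink stand. Next I'll work out the arc rows.

```bash
cat > arc.py <<'E'
import numpy as np,sys
cx,cy,r,a0,a1,n,r0=map(float,sys.argv[1:8]);n=int(n)
a=np.radians(np.linspace(a0,a1,n+1));rr=np.linspace(r0,r,n+1)
p=np.c_[cx+rr*np.cos(a),cy+rr*np.sin(a)];d=np.diff(p,axis=0)/20
print([[[round(x,2),round(-y,2),-0.02],[0,0,0]] for x,y in d])
E
python3 arc.py 511.5 -159 100 -116 -196 14 106
```

```text
[[[np.float64(-0.45), np.float64(-0.27), -0.02], [0, 0, 0]], [[np.float64(-0.42), np.float64(-0.32), -0.02], [0, 0, 0]], [[np.float64(-0.39), np.float64(-0.35), -0.02], [0, 0, 0]], [[np.float64(-0.35), np.float64(-0.39), -0.02], [0, 0, 0]], [[np.float64(-0.3), np.float64(-0.42), -0.02], [0, 0, 0]], [[np.float64(-0.26), np.float64(-0.45), -0.02], [0, 0, 0]], [[np.float64(-0.21), np.float64(-0.47), -0.02], [0, 0, 0]], [[np.float64(-0.16), np.float64(-0.49), -0.02], [0, 0, 0]], [[np.float64(-0.12), np.float64(-0.5), -0.02], [0, 0, 0]], [[np.float64(-0.06), np.float64(-0.5), -0.02], [0, 0, 0]], [[np.float64(-0.01), np.float64(-0.51), -0.02], [0, 0, 0]], [[np.float64(0.04), np.float64(-0.5), -0.02], [0, 0, 0]], [[np.float64(0.09), np.float64(-0.49), -0.02], [0, 0, 0]], [[np.float64(0.13), np.float64(-0.48), -0.02], [0, 0, 0]]]
```

Request:
arm_command(
  targets=[
    [[-0.45, -0.27, -0.02], [0, 0, 0]],
    [[-0.42, -0.32, -0.02], [0, 0, 0]],
    [[-0.39, -0.35, -0.02], [0, 0, 0]],
    [[-0.35, -0.39, -0.02], [0, 0, 0]],
    [[-0.3, -0.42, -0.02], [0, 0, 0]],
    [[-0.26, -0.45, -0.02], [0, 0, 0]],
    [[-0.21, -0.47, -0.02], [0, 0, 0]],
    [[-0.16, -0.49, -0.02], [0, 0, 0]],
    [[-0.12, -0.5, -0.02], [0, 0, 0]],
    [[-0.06, -0.5, -0.02], [0, 0, 0]],
    [[-0.01, -0.5, -0.02], [0, 0, 0]],
    [[0.04, -0.5, -0.02], [0, 0, 0]],
    [[0.09, -0.49, -0.02], [0, 0, 0]],
    [[0.13, -0.48, -0.02], [0, 0, 0]],
  ],
)

```text
time_s: 5.78
ee_pos: [410.4, -125.2, 163.7]
ee_rot: [1.0, 0.011, -0.003, -0.006]
wrist_force: [0.3, -0.8, -0.2]
finger_gap: -0.3
```

```bash
python3 - <<'E'
from h import *
from station import sensors
p=sensors.read_state()["ee_pos"][:2]-[511.5,-159];print(np.hypot(*p),np.degrees(np.arctan2(p[1],p[0])))
im,d=imaging.capture("side");cv2.imwrite("pics/s2.png",cv2.resize(im[150:350,280:500],None,fx=2.7,fy=2.7))
E
```

```text
106.61142423262186 161.51594061700385
```

View pics/s2.png

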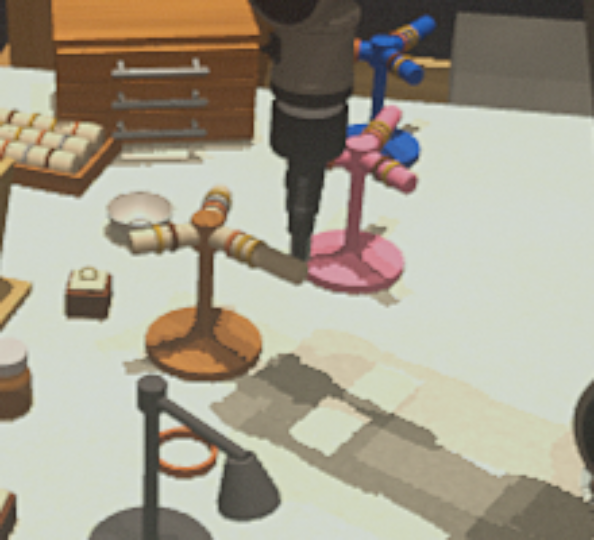

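The long arm is turning with the finger, which touches it near its tip at crop (300,260), and the foot has not moved. I'll carry on.

```bash
python3 arc.py 511.5 -159 92 161.5 78 14 104 | sed 's/np.float64(\(-\?[0-9.]*\))/\1/g;s/-0.02/0.03/g'
```

```text
[[[0.24, -0.49, 0.03], [0, 0, 0]], [[0.28, -0.45, 0.03], [0, 0, 0]], [[0.33, -0.42, 0.03], [0, 0, 0]], [[0.37, -0.38, 0.03], [0, 0, 0]], [[0.4, -0.34, 0.03], [0, 0, 0]], [[0.43, -0.29, 0.03], [0, 0, 0]], [[0.45, -0.24, 0.03], [0, 0, 0]], [[0.47, -0.19, 0.03], [0, 0, 0]], [[0.49, -0.14, 0.03], [0, 0, 0]], [[0.49, -0.09, 0.03], [0, 0, 0]], [[0.49, -0.03, 0.03], [0, 0, 0]], [[0.49, 0.02, 0.03], [0, 0, 0]], [[0.48, 0.07, 0.03], [0, 0, 0]], [[0.47, 0.12, 0.03], [0, 0, 0]]]
```

Request:
arm_command(
  targets=[
    [[0.24, -0.49, 0.06], [0, 0, 0]],
    [[0.28, -0.45, 0.06], [0, 0, 0]],
    [[0.33, -0.42, 0.03], [0, 0, 0]],
    [[0.37, -0.38, 0.03], [0, 0, 0]],
    [[0.4, -0.34, 0.03], [0, 0, 0]],
    [[0.43, -0.29, 0.03], [0, 0, 0]],
    [[0.45, -0.24, 0.03], [0, 0, 0]],
    [[0.47, -0.19, 0.03], [0, 0, 0]],
    [[0.49, -0.14, 0.03], [0, 0, 0]],
    [[0.49, -0.09, 0.03], [0, 0, 0]],
    [[0.45, -0.03, 0.03], [0, 0, 0]],
    [[0.35, 0, 0], [0, 0, 0]],
    [[0.2, 0, 0], [0, 0, 0]],
    [[0, 0, 0], [0, 0, 0]],
  ],
)

```text
time_s: 7.58
ee_pos: [515.3, -56.4, 154.9]
ee_rot: [1.0, 0.011, -0.004, -0.007]
wrist_force: [-0.5, -0.6, 0.5]
finger_gap: -0.5
```

```bash
cat > look.py <<'E'
from h import *
from station import sensors
import sys
p=sensors.read_state()["ee_pos"][:2]-[511.5,-159];print(np.hypot(*p),np.degrees(np.arctan2(p[1],p[0])))
im,d=imaging.capture("top");cv2.imwrite(f"pics/{sys.argv[1]}.png",im)
cv2.imwrite(f"pics/{sys.argv[1]}c.png",cv2.resize(im[130:310,190:390],(660,594),interpolation=cv2.INTER_CUBIC))
E
python3 look.py t3
```

```text
102.64491525295176 87.85558097642726
```

View pics/t3c.png

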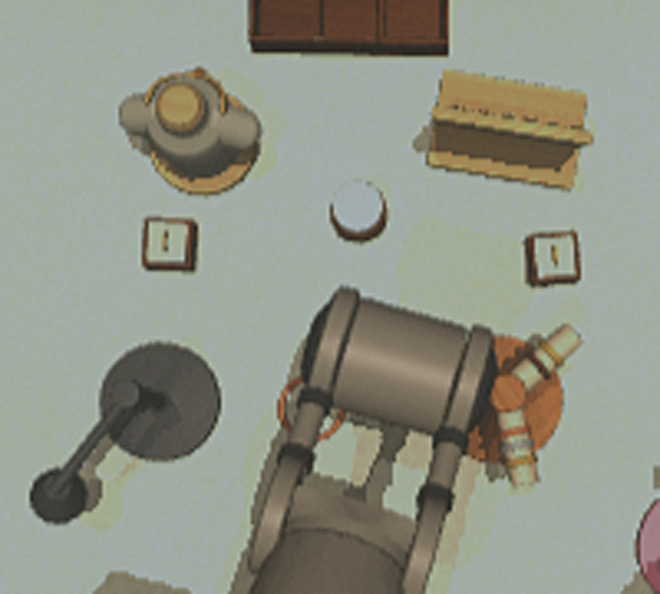

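```bash
cat > sp.py <<'E'
from h import *
import sys
f=lambda x,y,z:onplane("top",190+x/3.3,130+y/3.3,z)
a=list(map(float,sys.argv[1:]))
h=f(a[0],a[1],168)
print("hub",h.round(1),"bust az",np.degrees(np.arctan2(*(np.array([768.5,145.3])-h[:2])[::-1])))
for i in range(2,len(a),2):
    q=(f(a[i],a[i+1],150)-h)[:2];print(np.hypot(*q),np.degrees(np.arctan2(q[1],q[0])))
E
python3 sp.py 508 393 573 336 525 486
python3 arc.py 511.5 -159 95 88 68 7 103 | sed 's/np.float64(\(-\?[0-9.]*\))/\1/g;s/-0.02/0.0/g'
```

```text
hub [ 511.5 -158.8  168. ] bust az 49.79771123982428
81.61654307661843 -48.02326552417666
86.52480396076363 -168.1420722758031
[[[0.25, 0.07, 0.0], [0, 0, 0]], [[0.24, 0.08, 0.0], [0, 0, 0]], [[0.24, 0.1, 0.0], [0, 0, 0]], [[0.23, 0.11, 0.0], [0, 0, 0]], [[0.22, 0.12, 0.0], [0, 0, 0]], [[0.21, 0.13, 0.0], [0, 0, 0]], [[0.2, 0.14, 0.0], [0, 0, 0]]]
```

The short arms, at about -48° and -168°, put the long arm at about 72°, and the bust lies at 49.8°. I'll push about 19° more, slowly.

Request:
arm_command(
  targets=[
    [[0.25, 0.07, 0], [0, 0, 0]],
    [[0.25, 0.08, 0], [0, 0, 0]],
    [[0.24, 0.1, 0], [0, 0, 0]],
    [[0.23, 0.11, 0], [0, 0, 0]],
    [[0.22, 0.12, 0], [0, 0, 0]],
    [[0.2, 0.13, 0], [0, 0, 0]],
    [[0.12, 0.08, 0], [0, 0, 0]],
    [[0, 0, 0], [0, 0, 0]],
  ],
)

```text
time_s: 8.62
ee_pos: [547.6, -70.4, 154.5]
ee_rot: [1.0, 0.011, -0.004, -0.007]
wrist_force: [0.1, 0.6, 0.4]
finger_gap: -0.1
```

```bash
python3 look.py t4
```

```text
95.70394157912942 67.8220394350379
```

View pics/t4c.png

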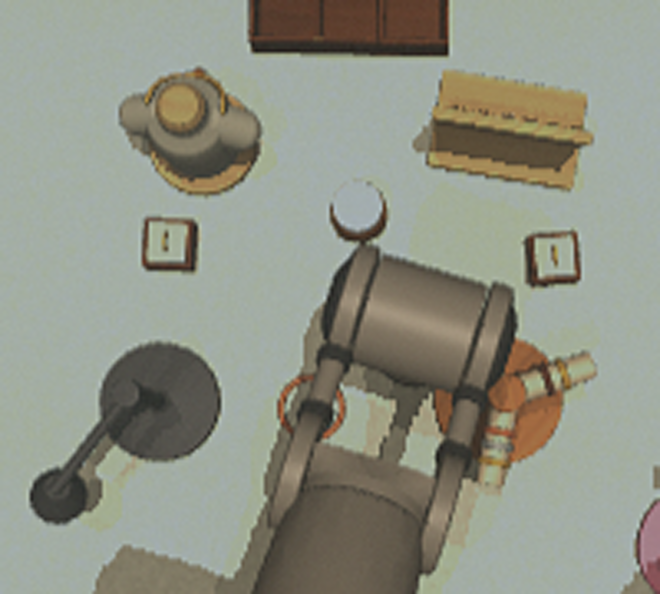

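```bash
python3 sp.py 508 393 594 368 491 486
```

```text
hub [ 511.5 -158.8  168. ] bust az 49.79771123982428
84.27805431104117 -72.60433958361058
86.24618328623983 170.96726671392128
```

The short arms now give an average long-arm heading of about 49.2°, against a target of 49.8°. I'll back off, rise, and look at the uncovered arm on the way to the lamp.

Request:
arm_command(
  targets=[
    [[-0.5, -0.2, 0], [0, 0, 0]],
    [[-0.5, -0.3, -0.1], [0, 0, 0]],
    [[0, 0, -0.9], [0, 0, 0]],
    [[0, 0, -0.9], [0, 0, 0]],
    [[0, 0, -0.9], [0, 0, 0]],
    [[0, 0, -0.9], [0, 0, 0]],
    [[0, 0, -0.9], [0, 0, 0]],
    [[-0.2, -0.5, -0.4], [0, 0, 0]],
    [[-0.4, -0.9, 0], [0, 0, 0]],
    [[-0.4, -0.9, 0], [0, 0, 0]],
    [[-0.4, -0.9, 0], [0, 0, 0]],
    [[-0.4, -0.9, 0], [0, 0, 0]],
    [[-0.4, -0.9, 0], [0, 0, 0]],
    [[-0.4, -0.9, 0], [0, 0, 0]],
    [[-0.4, -0.9, 0], [0, 0, 0]],
    [[-0.4, -0.9, 0], [0, 0, 0]],
    [[-0.4, -0.9, 0], [0, 0, 0]],
    [[0, -0.9, 0], [0, 0, 0]],
    [[0, -0.5, 0], [0, 0, 0]],
    [[0, 0, 0], [0, 0, 0]],
  ],
)

```text
time_s: 11.18
ee_pos: [429.2, 156.0, 259.7]
ee_rot: [1.0, 0.014, -0.009, -0.008]
wrist_force: [0.0, -0.4, -0.1]
finger_gap: 0.0
```

```bash
python3 look.py t5
```

```text
325.5852567569439 104.6363519251283
```

View pics/t5c.png

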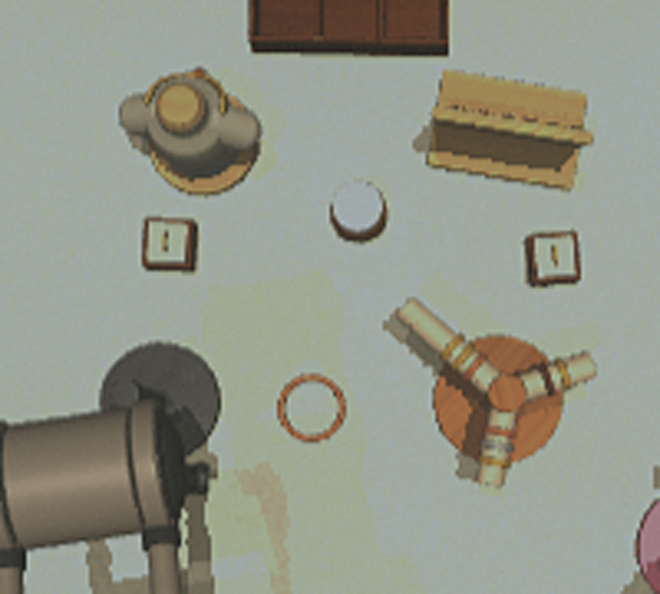

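```bash
python3 sp.py 508 393 594 367 491 486 407 309
python3 - <<'E'
import cv2
im=cv2.imread("pics/t5.png");cv2.imwrite("pics/t5z.png",cv2.resize(im[212:276,306:376],None,fx=9,fy=9,interpolation=cv2.INTER_CUBIC))
E
```

```text
hub [ 511.5 -158.8  168. ] bust az 49.79771123982428
84.55222326904457 -72.00299215131511
86.24618328623983 170.96726671392128
121.31383024029455 50.52539146049824
```

View pics/t5z.png

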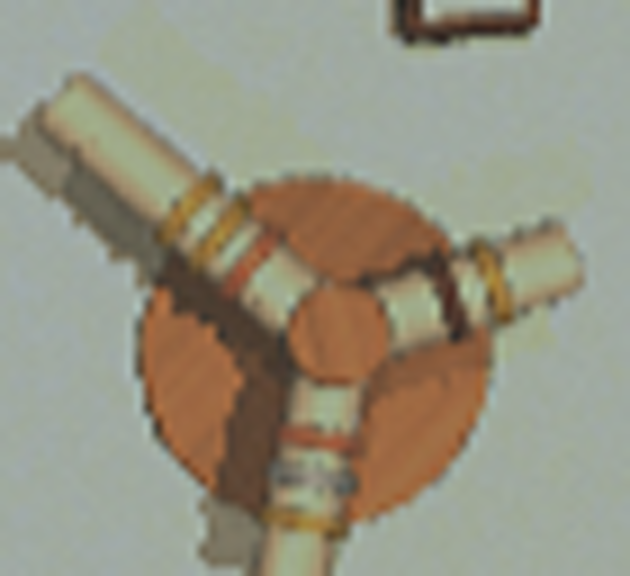

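```bash
python3 - <<'E'
from h import *
f=lambda x,y,z:onplane("top",306+(x-4)/9,212+(y-4)/9,z)
h=f(340,332,168);
for e in((59,97),(62,94),(60,102)):
    q=(f(*e,150)-h)[:2];print(h,np.hypot(*q),np.degrees(np.arctan2(q[1],q[0])))
# axis mid: edges at the gold bracelet centers (190,208),(222,235)
for e in((190,208),(222,235)):
    q=(f(*e,158)-h)[:2];print(np.degrees(np.arctan2(q[1],q[0])))
E
python3 arc.py 502 184.5 62 183 91 14 62 | sed 's/np.float64(\(-\?[0-9.]*\))/\1/g;s/-0.02/0.0/g'
```

```text
[ 513.39124789 -156.97490329  168.        ] 124.10991064029004 50.379113717445364
[ 513.39124789 -156.97490329  168.        ] 124.01032822732175 49.712883161993105
[ 513.39124789 -156.97490329  168.        ] 122.74496367825004 50.8810600046424
50.677345958880444
50.67190652156477
[[[0.0, -0.36, 0.0], [0, 0, 0]], [[0.04, -0.35, 0.0], [0, 0, 0]], [[0.08, -0.35, 0.0], [0, 0, 0]], [[0.12, -0.33, 0.0], [0, 0, 0]], [[0.16, -0.32, 0.0], [0, 0, 0]], [[0.19, -0.3, 0.0], [0, 0, 0]], [[0.23, -0.27, 0.0], [0, 0, 0]], [[0.26, -0.25, 0.0], [0, 0, 0]], [[0.28, -0.21, 0.0], [0, 0, 0]], [[0.31, -0.18, 0.0], [0, 0, 0]], [[0.32, -0.14, 0.0], [0, 0, 0]], [[0.34, -0.11, 0.0], [0, 0, 0]], [[0.35, -0.07, 0.0], [0, 0, 0]], [[0.35, -0.03, 0.0], [0, 0, 0]]]
```

The long arm measures about 50.4° against 49.8° to the bust middle, which is well aligned. The view shows the stand's foot, the bust and the boxes unmoved. Now I'll lower beside the lamp rod.

Request:
arm_command(
  targets=[
    [[0.4, -0.4, 0.3], [0, 0, 0]],
    [[0, 0, 0.7], [0, 0, 0]],
    [[0, 0, 0.8], [0, 0, 0]],
    [[0, 0, 0.7], [0, 0, 0]],
    [[0, 0, 0.4], [0, 0, 0]],
    [[0, 0, 0.1], [0, 0, 0]],
    [[0, 0, 0], [0, 0, 0]],
  ],
)

```text
time_s: 12.1
ee_pos: [436.3, 163.3, 193.7]
ee_rot: [1.0, 0.012, -0.01, -0.007]
wrist_force: [-0.2, 0.2, 0.6]
finger_gap: -0.2
```

```bash
python3 - <<'E'
from h import *
im,d=imaging.capture("side");cv2.imwrite("pics/s6.png",cv2.resize(im[230:430,260:480],None,fx=2.7,fy=2.7))
E
```

```text
(no output)
```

View pics/s6.png

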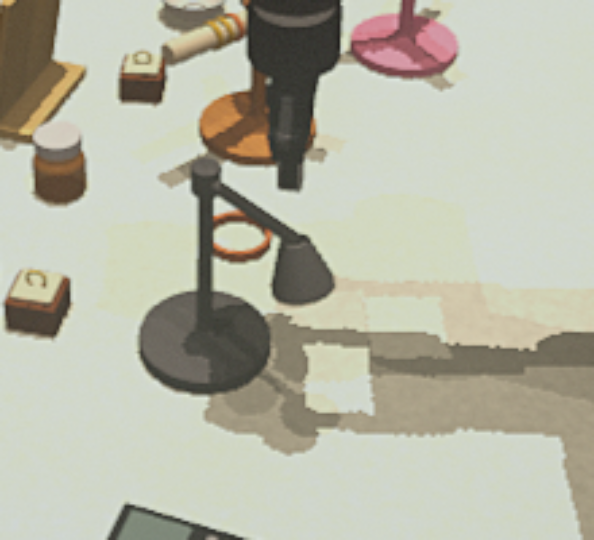

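```bash
python3 arc.py 502 184.5 57 198 103 19 69 | sed 's/np.float64(\(-\?[0-9.]*\))/\1/g;s/-0.02/0.01/g'
```

```text
[[[-0.05, -0.3, 0.01], [0, 0, 0]], [[0.01, -0.3, 0.01], [0, 0, 0]], [[0.0, -0.3, 0.01], [0, 0, 0]], [[0.03, -0.29, 0.01], [0, 0, 0]], [[0.05, -0.29, 0.01], [0, 0, 0]], [[0.08, -0.28, 0.01], [0, 0, 0]], [[0.1, -0.27, 0.01], [0, 0, 0]], [[0.12, -0.25, 0.01], [0, 0, 0]], [[0.14, -0.24, 0.01], [0, 0, 0]], [[0.16, -0.22, 0.01], [0, 0, 0]], [[0.18, -0.21, 0.01], [0, 0, 0]], [[0.2, -0.19, 0.01], [0, 0, 0]], [[0.21, -0.17, 0.01], [0, 0, 0]], [[0.22, -0.15, 0.01], [0, 0, 0]], [[0.23, -0.13, 0.01], [0, 0, 0]], [[0.24, -0.1, 0.01], [0, 0, 0]], [[0.24, -0.08, 0.01], [0, 0, 0]], [[0.25, -0.06, 0.01], [0, 0, 0]], [[0.25, -0.04, 0.01], [0, 0, 0]]]
```

Request:
arm_command(
  targets=[
    [[-0.03, -0.3, 0.1], [0, 0, 0]],
    [[-0.01, -0.3, 0.05], [0, 0, 0]],
    [[0.01, -0.3, 0.02], [0, 0, 0]],
    [[0.03, -0.29, 0.01], [0, 0, 0]],
    [[0.05, -0.29, 0.01], [0, 0, 0]],
    [[0.08, -0.28, 0.01], [0, 0, 0]],
    [[0.1, -0.27, 0.01], [0, 0, 0]],
    [[0.12, -0.25, 0.01], [0, 0, 0]],
    [[0.14, -0.24, 0.01], [0, 0, 0]],
    [[0.16, -0.22, 0.01], [0, 0, 0]],
    [[0.18, -0.21, 0.01], [0, 0, 0]],
    [[0.2, -0.19, 0.01], [0, 0, 0]],
    [[0.21, -0.17, 0.01], [0, 0, 0]],
  ],
)

```text
time_s: 13.78
ee_pos: [461.4, 234.8, 189.6]
ee_rot: [1.0, 0.012, -0.009, -0.007]
wrist_force: [-0.5, -1.8, 0.0]
finger_gap: 0.2
```

```bash
cat > ls.py <<'E'
from h import *
from station import sensors
import sys
p=sensors.read_state()["ee_pos"][:2]-[502,184.5];print(np.hypot(*p),np.degrees(np.arctan2(p[1],p[0])))
im,d=imaging.capture("side");cv2.imwrite(f"pics/{sys.argv[1]}.png",cv2.resize(im[210:430,200:450],None,fx=2.7,fy=2.7))
E
python3 ls.py s7
```

```text
64.63577711851394 128.89686820909358
```

View pics/s7.png

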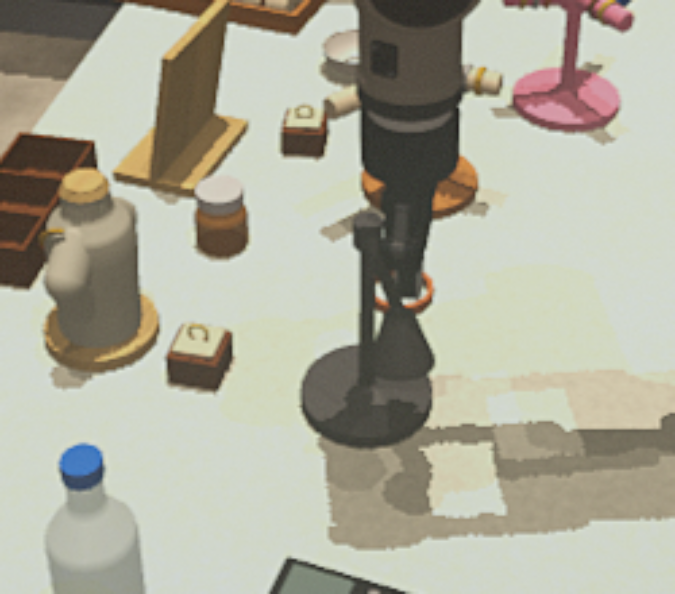

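The lamp arm follows, with its shade at crop (405,340) and the foot still in place. I'll continue the arc.

```bash
python3 arc.py 502 184.5 55 129 36 19 64 | sed 's/np.float64(\(-\?[0-9.]*\))/\1/g;s/-0.02/0.01/g'
```

```text
[[[0.23, -0.14, 0.01], [0, 0, 0]], [[0.24, -0.12, 0.01], [0, 0, 0]], [[0.25, -0.1, 0.01], [0, 0, 0]], [[0.26, -0.08, 0.01], [0, 0, 0]], [[0.26, -0.05, 0.01], [0, 0, 0]], [[0.26, -0.03, 0.01], [0, 0, 0]], [[0.26, -0.01, 0.01], [0, 0, 0]], [[0.26, 0.01, 0.01], [0, 0, 0]], [[0.25, 0.04, 0.01], [0, 0, 0]], [[0.25, 0.06, 0.01], [0, 0, 0]], [[0.24, 0.08, 0.01], [0, 0, 0]], [[0.23, 0.1, 0.01], [0, 0, 0]], [[0.22, 0.12, 0.01], [0, 0, 0]], [[0.21, 0.13, 0.01], [0, 0, 0]], [[0.19, 0.15, 0.01], [0, 0, 0]], [[0.18, 0.16, 0.01], [0, 0, 0]], [[0.16, 0.18, 0.01], [0, 0, 0]], [[0.15, 0.19, 0.01], [0, 0, 0]], [[0.13, 0.2, 0.01], [0, 0, 0]]]
```

Request:
arm_command(
  targets=[
    [[0.23, -0.14, 0.01], [0, 0, 0]],
    [[0.24, -0.12, 0.01], [0, 0, 0]],
    [[0.25, -0.1, 0.01], [0, 0, 0]],
    [[0.26, -0.08, 0.01], [0, 0, 0]],
    [[0.26, -0.05, 0.01], [0, 0, 0]],
    [[0.26, -0.03, 0.01], [0, 0, 0]],
    [[0.26, -0.01, 0.01], [0, 0, 0]],
    [[0.26, 0.01, 0.01], [0, 0, 0]],
    [[0.25, 0.04, 0.01], [0, 0, 0]],
    [[0.25, 0.06, 0.01], [0, 0, 0]],
    [[0.24, 0.08, 0.01], [0, 0, 0]],
    [[0.23, 0.1, 0.01], [0, 0, 0]],
    [[0.22, 0.12, 0.01], [0, 0, 0]],
    [[0.21, 0.13, 0.01], [0, 0, 0]],
    [[0.19, 0.15, 0.01], [0, 0, 0]],
    [[0.1, 0.1, 0.01], [0, 0, 0]],
  ],
)

```text
time_s: 15.82
ee_pos: [541.0, 231.8, 184.3]
ee_rot: [1.0, 0.012, -0.01, -0.007]
wrist_force: [-1.1, 1.0, 0.1]
finger_gap: 0.2
```

```bash
python3 ls.py s8;python3 look.py t8
```

```text
61.35237483106932 50.49789357807556
391.7496888250302 85.6473283811275
```

View pics/s8.png

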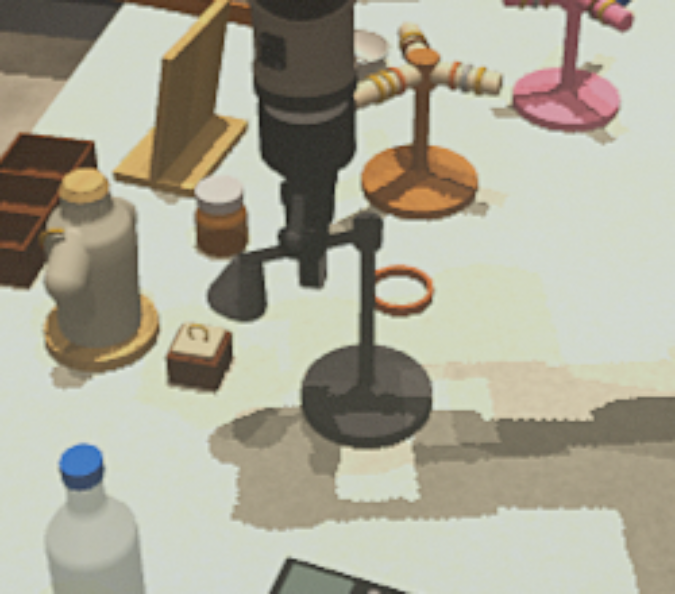

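View pics/t8c.png

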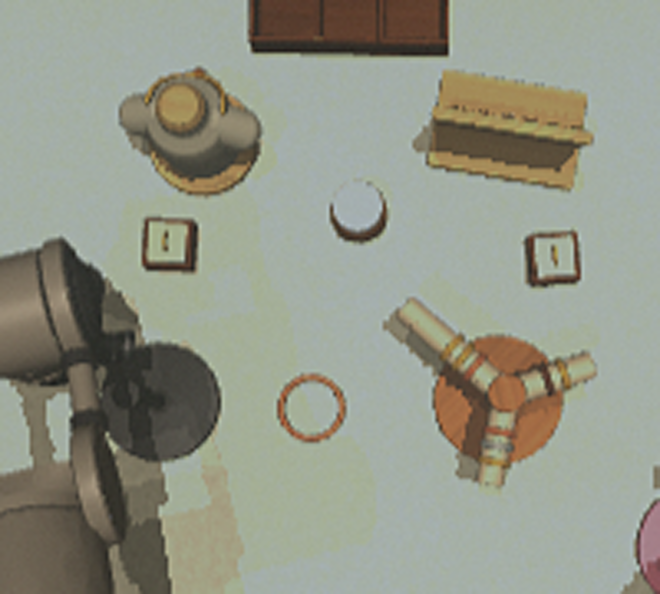

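```bash
python3 - <<'E'
from h import *
g=lambda x,y:onplane("side",200+x/2.7,210+y/2.7,190)
h=g(368,233);q=g(245,252)-h;print(h,q,np.hypot(*q[:2]),np.degrees(np.arctan2(q[1],q[0])))
E
python3 arc.py 502 184.5 56 50.5 18 8 61 | sed 's/np.float64(\(-\?[0-9.]*\))/\1/g;s/-0.02/0.01/g'
```

```text
[502.86623164 183.53834663 190.        ] [93.8447474  45.68395359  0.        ] 104.37365678470415 25.956982157761477
[[[0.14, 0.17, 0.01], [0, 0, 0]], [[0.13, 0.17, 0.01], [0, 0, 0]], [[0.11, 0.18, 0.01], [0, 0, 0]], [[0.1, 0.19, 0.01], [0, 0, 0]], [[0.08, 0.19, 0.01], [0, 0, 0]], [[0.07, 0.19, 0.01], [0, 0, 0]], [[0.05, 0.2, 0.01], [0, 0, 0]], [[0.04, 0.2, 0.01], [0, 0, 0]]]
```

Request:
arm_command(
  targets=[
    [[0.14, 0.17, -0.02], [0, 0, 0]],
    [[0.13, 0.17, -0.02], [0, 0, 0]],
    [[0.11, 0.18, -0.02], [0, 0, 0]],
    [[0.1, 0.19, -0.02], [0, 0, 0]],
    [[0.08, 0.19, -0.02], [0, 0, 0]],
    [[0.07, 0.19, -0.02], [0, 0, 0]],
    [[0.04, 0.1, 0], [0, 0, 0]],
    [[0, 0, 0], [0, 0, 0]],
  ],
)

```text
time_s: 16.92
ee_pos: [556.0, 206.6, 186.2]
ee_rot: [1.0, 0.012, -0.01, -0.007]
wrist_force: [-0.7, -0.8, 0.7]
finger_gap: 0.1
```

```bash
python3 ls.py s9;python3 look.py t9
```

```text
58.3465197825277 22.272603779021225
368.38194215821454 83.06439035703389
```

View pics/s9.png

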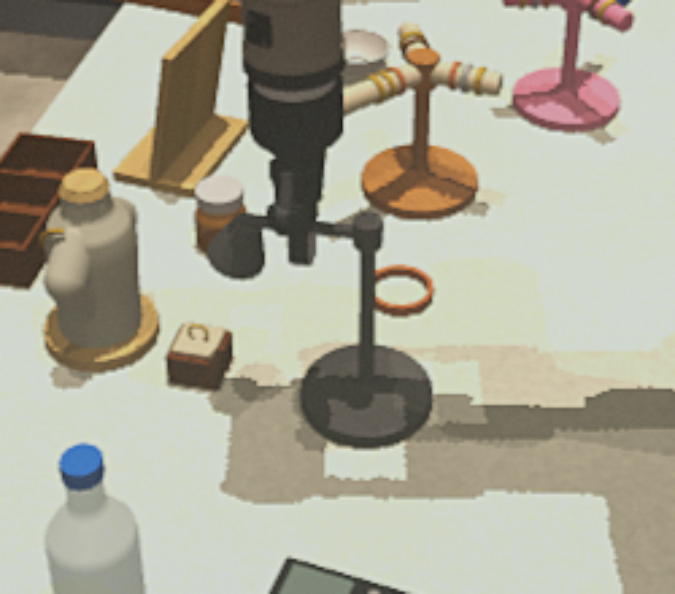

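View pics/t9c.png

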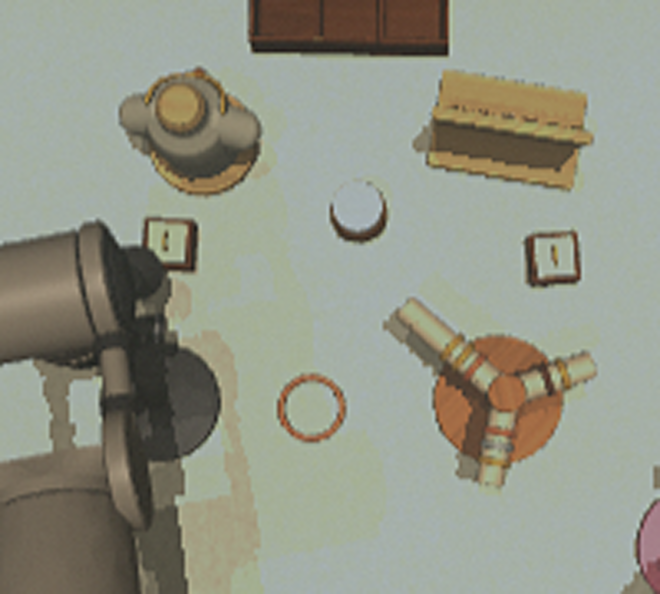

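```bash
python3 - <<'E'
from h import *
g=lambda x,y:onplane("side",200+x/2.7,210+y/2.7,190)
for a,b in (((368,233),(248,219)),((345,229),(262,219))):
    q=g(*b)-g(*a);print(q,np.degrees(np.arctan2(q[1],q[0])))
E
python3 - <<'E'
import cv2
im=cv2.imread("pics/s9.png");cv2.imwrite("pics/s9z.png",cv2.resize(im[180:300,190:400],None,fx=3.5,fy=3.5))
E
```

```text
[103.28108238   1.62834328   0.        ] 0.9032580440212333
[71.72550265  0.67833559  0.        ] 0.5418520124314818
```

View pics/s9z.png

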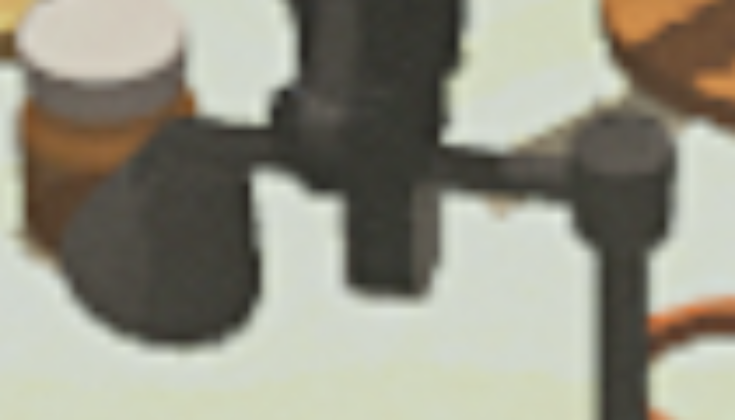

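The rod is at about 0.7° by the side view, with its hub end at zoom (620,165) and outer end at (215,140). It needs about 8–9° more, so I'll nudge it slowly.

Request:
arm_command(
  targets=[
    [[0.01, 0.12, 0], [0, 0, 0]],
    [[0.01, 0.12, 0], [0, 0, 0]],
    [[0, 0.12, 0], [0, 0, 0]],
    [[0, 0.06, 0], [0, 0, 0]],
    [[0, 0, 0], [0, 0, 0]],
  ],
)

```text
time_s: 17.65
ee_pos: [556.6, 198.3, 186.2]
ee_rot: [1.0, 0.012, -0.009, -0.008]
wrist_force: [-0.8, -0.2, -0.1]
finger_gap: 0.3
```

```bash
python3 ls.py s10; python3 - <<'E'
import cv2
im=cv2.imread("pics/s10.png");cv2.imwrite("pics/s10z.png",cv2.resize(im[180:300,190:400],None,fx=3.5,fy=3.5))
E
```

```text
56.32471551719271 14.153884787930311
```

View pics/s10z.png

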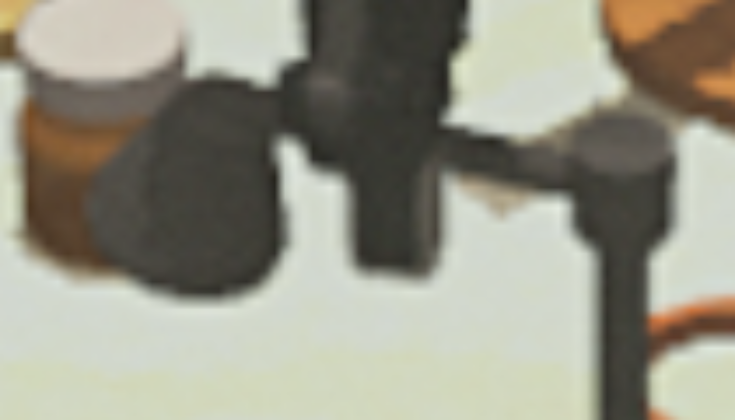

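The rod should now be near the target. I'll back the finger off, rise, and clear the view.

Request:
arm_command(
  targets=[
    [[0, -0.5, 0], [0, 0, 0]],
    [[0, -0.5, -0.1], [0, 0, 0]],
    [[0, 0, -0.8], [0, 0, 0]],
    [[0, 0, -0.9], [0, 0, 0]],
    [[0, 0, -0.9], [0, 0, 0]],
    [[0, 0, -0.9], [0, 0, 0]],
    [[-0.9, 0, -0.4], [0, 0, 0]],
    [[-0.9, -0.3, 0], [0, 0, 0]],
    [[-0.9, -0.5, 0], [0, 0, 0]],
    [[-0.9, -0.5, 0], [0, 0, 0]],
    [[-0.9, -0.5, 0], [0, 0, 0]],
    [[-0.9, -0.5, 0], [0, 0, 0]],
    [[-0.9, -0.5, 0], [0, 0, 0]],
    [[-0.9, -0.5, 0], [0, 0, 0]],
    [[-0.5, -0.3, 0], [0, 0, 0]],
    [[0, 0, 0], [0, 0, 0]],
  ],
)

```text
time_s: 19.7
ee_pos: [393.9, 292.1, 280.7]
ee_rot: [1.0, 0.014, -0.005, -0.008]
wrist_force: [1.3, -0.8, -0.1]
finger_gap: -0.2
```

```bash
python3 ls.py s11;python3 look.py t11; python3 - <<'E'
import cv2
im=cv2.imread("pics/t11.png");cv2.imwrite("pics/t11z.png",cv2.resize(im[195:275,205:275],None,fx=7,fy=7,interpolation=cv2.INTER_CUBIC))
E
```

```text
152.55429658143504 135.139222782029
465.89368328712976 104.57161246700312
```

View pics/t11c.png

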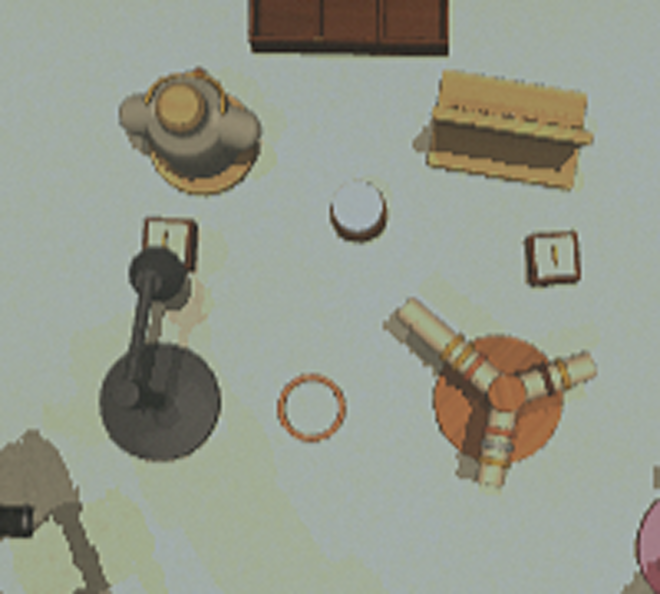

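View pics/t11z.png

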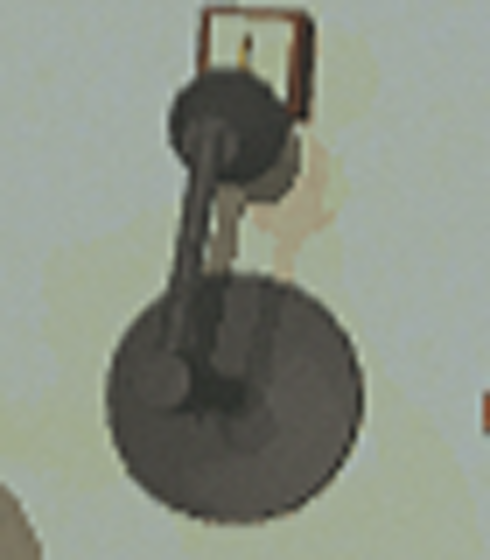

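View pics/s11.png

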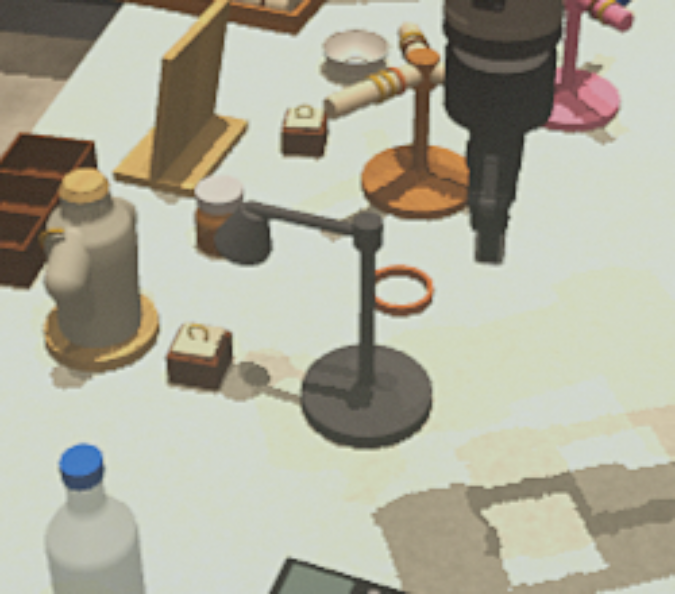

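```bash
python3 - <<'E'
from h import *
f=lambda x,y,z:onplane("top",205+(x+.5)/7-.5,195+(y+.5)/7-.5,z)
h=f(162,377,204);print("hub",h,"foot",f(236,398,12))
b=np.array([768.5,145.3])
# bust refined w/ correct half px
bt=onplane("top",190+180.5/3.3-.5,130+107.5/3.3-.5,186);bb=onplane("top",222+.05+ (325)/11-.5,172.2,14);print("bust",bt,bb)
B=(bt[:2]+bb[:2])/2
for c in (h,f(236,398,12)):
    print("target",np.degrees(np.arctan2(B[1]-c[1],B[0]-c[0])))
im=cv2.imread("pics/t11.png").astype(int);g=im.sum(2)/3
P=[]
for v in range(221,233):
    r=g[v,222:240];print(v,r.round().astype(int)) if v%3==0 else 0
# end point estimates
for e in ((207,140),(205,165),(193,235)):
    q=f(*e,192)-h;print(np.hypot(*q[:2]),np.degrees(np.arctan2(q[1],q[0])))
q=f(207,150,193)-f(181,310,193);print("line",np.degrees(np.arctan2(q[1],q[0])))
# stand
s=lambda x,y,z:onplane("top",306+(x+.5)/9-.5,212+(y+.5)/9-.5,z)
hs=s(340,332,168);qs=s(60,98,150)-hs
print("stand",hs,np.degrees(np.arctan2(qs[1],qs[0])),"target",np.degrees(np.arctan2(B[1]-hs[1],B[0]-hs[0])))
E
```

```text
hub [506.35152825 184.53705358 204.        ] foot [504.2719761  183.50249519  12.        ]
bust [767.8044757  145.84865383 186.        ] [771.08198007 147.60203804  14.        ]
target -8.178581770935859
target -7.89609881125716
222 [164 166 165 164 165 164 166 168 172 110  62  83  64  58  99  98 101  98]
225 [165 164 165 160 162 165 161 163 169  64  73  71  53 133  99 100 102  90]
228 [162 161 159 161 162 160 160 166 111  65  85  63  70 129  98  98  92 164]
231 [163 160 162 162 161 161 162 169  66  73  68  56 138 102 100  98  95 165]
102.44191181245668 -7.848322328839875
91.78740197045958 -8.42202216006283
61.58678755795219 -8.601263904767283
line -7.559483592196101
stand [ 513.39124789 -156.97490329  168.        ] 50.396746891402664 target 49.86550847570491
```

Both agree within about 1°: the lamp at about -8.1° against -8.0°, and the stand at about 50.4° against 49.9°. I'll run one check that nothing shifted from the first picture, then hand in.

```bash
python3 - <<'E'
from h import *
a=cv2.imread("pics/top0.png",0);b=cv2.imread("pics/t11.png",0)
for n,(u0,v0,u1,v1) in dict(bust=(222,145,276,195),board=(315,145,375,192),jar=(285,180,312,208),ringA=(345,195,372,220),bangle=(270,240,298,268),lampfoot=(236,225,262,275),standfoot_top=(325,255,338,275),dish=(395,200,430,230),flask=(125,190,165,220),reader=(148,236,182,288)).items():
    p,r=cv2.phaseCorrelate(a[v0:v1,u0:u1].astype(np.float32),b[v0:v1,u0:u1].astype(np.float32));print(n,np.round(p,2),round(r,2))
from station import ctrl,sensors
print(sensors.read_state()["time_s"],ctrl.job_done())
E
```

```text
bust [ 0.01 -0.02] 1.0
board [ 0.   -0.01] 1.0
jar [ 0.53 -0.01] 0.99
ringA [0.54 0.54] 0.99
bangle [ 0.   -0.07] 0.97
lampfoot [0.44 0.15] 0.86
standfoot_top [0.39 0.55] 0.78
dish [0.03 0.02] 0.99
flask [0.03 0.  ] 1.01
reader [-0.03 -0.47] 0.37
the job is handed in; nothing more can be done
19.8 None
```

I pushed the stand's long arm and the lamp's arm round with the shut fingertip until both pointed at the bust, then backed the finger off, raised the arm clear and handed in at 19.8 s. The stand turned about 159° clockwise and the lamp about 153° clockwise. Nothing was gripped or lifted.

**Aim:** in the last top view, the stand's long arm measured 50.4° against 49.9° to the bust's middle. The lamp's arm gave -7.6° to -8.6° depending on the points used, against about -8.0°.

**Nothing shifted:** I compared the first and last top pictures item by item.
- **No movement:** the bust, board, bangle, dish and flask showed shifts under 0.1 pixel.
- **About half a pixel:** the jar and right-hand ring box showed about 0.5 pixel. I put that down to odd-sized crops rather than movement, as the finger never came near them.
- **Less certain:** the two feet gave weak matches of about 0.5–0.7 pixel (roughly 2 mm), because shadows and the arms over them had changed. By eye they stand where they were.
- **Unreliable:** the card reader's match failed, likely because the robot or its shadow was in the crop. I did not go near it.
- **Not compared:** I left the left-hand ring box out of this check. It looks unmoved in the views.

**Camera disagreement:** the side camera placed some points up to about 13 mm away from the top camera's positions, so I used the top camera for the final angles.

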